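# Load the bezel blanks and set the finisher's timer

## Robot

A 6-joint arm with a two-finger parallel gripper is mounted at the origin on the work surface. World frame = base frame: x ahead of the robot, y to its left, z up, the work surface at z = 0. Lengths are in m, angles in rad, forces in N, time in s.
With the tool pointing down it reaches from about 0.325 to 0.775 m from the base axis. Payload 5.5 kg.
Tool frame: the origin (TCP) lies between the finger pads; the fingertips stand 14 mm ahead of it and the grasp point (between the pads) lies 5 mm behind it; z points along the fingers, y is the line along which they close (so a half turn about z gives the same grasp; the last joint's range is limited). The gripper opens to 88 mm and grips with 3 to 60 N. Pads are 20 mm wide; open, the fingers measure 115 mm over their backs; the gripper's body (75 mm by 178 mm) begins 61 mm behind the grasp point.
Start: joints at [1.116, 0.091, 1.231, -0, 1.82, -0.057], TCP at [0.232, 0.553, 0.237] pointing down, gripper open.
Joint ranges: [-2.87, 2.87], [-0.86, 2.18], [0.17, 2.46], [-1.51, 4.65], [0.06, 2.69], [-2.65, 2.65]. Speed limits (rad/s): [2.57, 2.57, 3.01, 3.14, 3.14, 3.14].

## Interface

Orientations are given as a unit quaternion [x, y, z, w].
In Python, from station import robot gives the robot as it stands.
- The arm moves only by the tool jog_arm, never from a script. Its argument "targets" is a list of rows, each an object of numbers: "dx", "dy", "dz": the shift along the tool's x, y, z in m; "wx", "wy", "wz": the turn, a rotation vector about the tool's x, y, z in rad. In form: [{"dx": .., "dy": .., "dz": .., "wx": .., "wy": .., "wz": ..}, ...]. A call has 1 to 8 rows; each row shifts and turns the commanded pose from where the row before left it, along the tool's axes as they then stand; what a row does not reach is not made up. A row lasts 1/10 s, in which the tool goes at most 50 mm and 8.59 degrees, less where a joint would pass 70% of its speed; a pose out of reach is approached as far as the arm can. A call is refused whole if a number of a shift passes 0.05 or a number of a turn 0.15, either way. A call with a gripper value outside its range is refused whole. "hand" is the opening, from -1 (shut) to 1 (fully open), set as the call begins (left out, the last holds). The fingers move at their own pace and stop on an object; "force" is the grip in N (left out, the last holds). Time passes only in rows, so rows that do not move let the fingers close. It gives the time, the measured TCP pose, the force, the opening and the grip force at its end, in the units of the state.
- robot.read_state(): the state, without advancing time (a new reading comes with each control period).
- robot.grab_frame(name): name is "scene" or "top" or "wrist"; returns a dict with "img" (480x640x3 uint8, red, green, blue), "range_z" (480x640 float32, m along the optical axis (not along the pixel's ray), 0 where there is no reading), "camera_matrix" (3x3 intrinsics, pixels), "xyz" and "orientation" of the camera in the world; the wrist camera has in their place "mount" (4x4, takes a point from camera to tool coordinates, whose origin is the TCP and whose axes are the flange's). Camera axes: x right, y down, z forward; pixel columns grow to the right and rows downward; lengths in m; the calibration is good to about 2 mm. A picture is of the moment at which its call begins: read the wrist's pose just before it.
- robot.job_done(): hands the job in; it is judged then, once.
The state is a dict: "time_s": time; "joint_positions": joint angles; "qvel": joint speeds; "effort": joint torques, N m; "tool_pos": TCP position; "tcp_rot": TCP orientation; "contact_force": force on the tool from outside, world axes, zero at the start; "ft_torque": the same for the moment, N m; "width": finger opening in m; "grip_force": force on a finger pad.
Only numpy, scipy, OpenCV 4.12 (cv2) and the standard library are available. Lean on these libraries where they do the work, as an engineer would, in place of code of your own. Each camera call takes 0.05 s, during which the arm holds its last target. There are 200 camera calls.

## Task

Slide the finishing machine's clear cover fully open, put every middle-sized brass blank (36 mm across) into its tub, leaving the thinner and the wider blanks on the bench, and slide the cover shut again. Then start the timer: pull its knob out to unlock it, turn the pointer while it is out until it points at the dark steel stop tab on the dial, and push the knob fully back in. Leave the tab, the wire spool and the small plastic box where they are.

Things in the scene. Friction and masses are not known exactly. Their poses are not given: they have to be found in the camera images.
- finisher: The finishing machine, a grey box fixed to the bench, 260 (x) x 410 (y) x 75 mm high; origin at the centre of its underside, x away from the robot and y to the left at yaw 0. In its top is an open tub 220 (x) x 120 (y) mm, 40 mm deep (floor at z = 35 mm, rim and deck at 75 mm), whose centre is at y = -20 mm; the flat deck left of the tub (+y) is where the cover slides to, the console right of it (-y) carries the timer knob.
- cover (a joint): Clear flat sliding cover of the tub (242 x 136 mm, top face 81.5 mm above the bench): 0 = shut over the tub, 0.13 m = fully open; it slides along the machine's +y, needs about 3 N and stays where it is left. It may start a little open.
- cover_handle (a point): Centre of the cover's black handle, a bar 70 mm long along the machine's x, 14 mm thick (y) and 28 mm high, standing on the cover (its top is 14 mm above this point); moves with the cover.
- timer_pull (a joint): How far the timer knob is pulled straight up out of the console: 0 = pushed fully home, 0.014 m = fully out. Needs about 3 N either way and stays where it is left.
- timer_turn (a joint): Timer knob angle (rad), 0 = OFF, pointer to the machine's front (-x); grows clockwise seen from above, up to 2.6. At OFF the knob is locked against turning until it is pulled out about 9 mm (best fully, 14 mm); away from OFF (beyond 0.4 rad) it can be pushed in at any angle. Never force it while locked. Out, it turns lightly (0.03 N m) and stays where it is left.
- knob_grip (a point): Centre of the knob's upright grip bar, on the knob's axis: bar 44 mm long, 12 mm thick, 26 mm high (from 14 mm below to 12 mm above this point) on a round skirt 52 mm across and 6 mm thick; with the knob home the point is 97 mm above the bench. Its x axis lies along the bar; the pointer end, with the white line, is -x. It moves and turns with the knob.
- timer_tab (a joint): Where the steel stop tab stands on the dial ring, on the same scale as timer_turn: the pointer is at the tab when timer_turn equals this. Stiff; leave it where it is.
- tab_mark (a point): Top of the stop tab, a steel dark block 14 x 7 mm standing 8 mm up from the dial 40 mm from the knob's axis (top 84 mm above the bench). Its -x axis points outward from the knob's axis.
- mid1_center (a point): Centre (half-way up) of a middle-sized brass bezel blank, a round cup-like disc 36 mm across and 20 mm high (z along its axis), loose on the bench; three to five of these are present. To be loaded.
- mid2_center (a point): Centre (half-way up) of a middle-sized brass bezel blank, a round cup-like disc 36 mm across and 20 mm high (z along its axis), loose on the bench; three to five of these are present. To be loaded.
- mid3_center (a point): Centre (half-way up) of a middle-sized brass bezel blank, a round cup-like disc 36 mm across and 20 mm high (z along its axis), loose on the bench; three to five of these are present. To be loaded.
- mid4_center (a point): Centre (half-way up) of a middle-sized brass bezel blank, a round cup-like disc 36 mm across and 20 mm high (z along its axis), loose on the bench; three to five of these are present. To be loaded.
- mid5_center (a point): Centre (half-way up) of a middle-sized brass bezel blank, a round cup-like disc 36 mm across and 20 mm high (z along its axis), loose on the bench; three to five of these are present. To be loaded.
- thin1_center (a point): Centre (half-way up) of a thin brass blank, 26 mm across and 20 mm high, a look-alike that stays on the bench.
- thin2_center (a point): Centre (half-way up) of a thin brass blank, 26 mm across and 20 mm high, a look-alike that stays on the bench.
- wide1_center (a point): Centre (half-way up) of a wide brass blank, 46 mm across and 20 mm high, a look-alike that stays on the bench.
- spool: Wire spool standing among the blanks, 44 mm across, 38 mm high; origin at the centre of its underside.
- stone_box: Small lidded plastic box among the blanks, 37 x 37 x 23 mm; origin at the centre of its underside.
- tub (a point): Centre of the tub's floor, 35 mm above the bench.
Things that resemble listed ones, but are neither listed nor needed, are in the scene too. What is shaped like the part that bears mid3_center but blue or pink is not meant. What is shaped like the part that bears thin2_center but blue is not meant.

How it is judged:
By the outcome, as a careful person would: the job done as asked, in the order asked, and still so for the second after the job is handed in, with the robot touching nothing.
Of mid1, mid2, mid3, mid4, mid5 only 3 to 5 are there at a start; the rules pass over those that are not, and their reading is None.
At some moment in a run one of mid1, mid2, mid3, mid4, mid5 may be knocked a few centimetres aside while the robot is not near it.
Once in a run the grip may slacken for a moment while it holds something.
It also fails if it takes over 210 s, if anything falls off the work surface, if the arm or the gripper's body presses on something with over 40 N, if the wrist force passes 120 N, or if a joint passes its speed limit or range.

## Working session

There is one attempt and no reset: what is moved stays moved. The work goes in short steps, Python scripts to look and compute and a tool call to move; the robot and the scene stay as the last step left them, time stands still between calls to the robot, and variables do not carry over. Pictures are saved under pics/ and viewed, at most 14 in all, crops included, and the job is handed in when it is done.

Besides the shell and the picture viewer there is one more tool, called in YAML: its name, and indented under it one key for each argument. jog_arm: Moves the arm, as the interface text tells. Its arguments: {"type":"object","properties":{"targets":{"type":"array"},"hand":{"type":"number"},"force":{"type":"number"}},"required":["targets"]}

```bash
ls; mkdir -p pics; cat > h.py <<'E'
import numpy as np, cv2, pickle
from scipy.spatial.transform import Rotation as R
from station import robot
def grab(n):
    s=robot.read_state(); f=robot.grab_frame(n)
    if n=='wrist':
        T=np.eye(4);T[:3,:3]=R.from_quat(s['tcp_rot']).as_matrix();T[:3,3]=s['tool_pos'];T=T@np.array(f['mount'])
        f['T']=T
    else:
        T=np.eye(4);T[:3,:3]=R.from_quat(f['orientation']).as_matrix();T[:3,3]=f['xyz'];f['T']=T
    return f
def save(f,n): cv2.imwrite('pics/'+n+'.png',cv2.cvtColor(f['img'],cv2.COLOR_RGB2BGR))
def ray(f,u,v,z):
    d=np.linalg.inv(f['camera_matrix'])@np.array([u,v,1.]);d=f['T'][:3,:3]@d;o=f['T'][:3,3]
    return o+d*(z-o[2])/d[2]
def cloud(f):
    K=np.array(f['camera_matrix']);v,u=np.mgrid[:480,:640];z=f['range_z']
    p=np.stack([(u-K[0,2])/K[0,0]*z,(v-K[1,2])/K[1,1]*z,z],-1)
    return p@f['T'][:3,:3].T+f['T'][:3,3]
def proj(f,p):
    q=np.linalg.inv(f['T'])@np.append(p,1);q=np.array(f['camera_matrix'])@q[:3];return q[:2]/q[2]
E
python3 - <<'E'
from h import *
for n in ('scene','top'):
    f=grab(n);save(f,n+'0');pickle.dump(f,open(n+'0.pkl','wb'));print(n,f['T'].round(3),f['camera_matrix'])
s=robot.read_state();print(s)
E
```

```text
pics
scene [[ 0.421  0.744 -0.519  1.01 ]
 [ 0.907 -0.338  0.251 -0.352]
 [ 0.011 -0.576 -0.817  0.869]
 [ 0.     0.     0.     1.   ]] [[561.38405659   0.         325.37713265]
 [  0.         561.38405659 241.433716  ]
 [  0.           0.           1.        ]]
top [[ 0.02  -0.986  0.167  0.349]
 [-1.    -0.02   0.004 -0.126]
 [-0.001 -0.167 -0.986  0.99 ]
 [ 0.     0.     0.     1.   ]] [[475.47419589   0.         320.4444453 ]
 [  0.         475.47419589 239.34780672]
 [  0.           0.           1.        ]]
{'time_s': 0.1, 'joint_positions': array([ 1.11628937e+00,  9.17865438e-02,  1.23174585e+00, -4.03515141e-06,
        1.81975443e+00, -5.67060217e-02]), 'qvel': array([-0.00084209, -0.00252551, -0.0007072 ,  0.00040992,  0.00298516,
       -0.00025665]), 'effort': array([ 2.01418290e-03, -4.47853982e+01, -4.07571316e+01,  6.99291285e-02,
        2.83498998e-02, -1.30708208e-04]), 'tool_pos': array([0.23234373, 0.55294671, 0.2356292 ]), 'tcp_rot': array([ 1.97592013e-01,  9.80283979e-01, -8.20060476e-04, -2.12278846e-04]), 'contact_force': array([-0.09610088, -0.05467241,  0.79809288]), 'ft_torque': array([-0.01562971,  0.03808988,  0.04637483]), 'grip_force': 0.0, 'width': 0.08758444155773534}
```

View pics/top0.png

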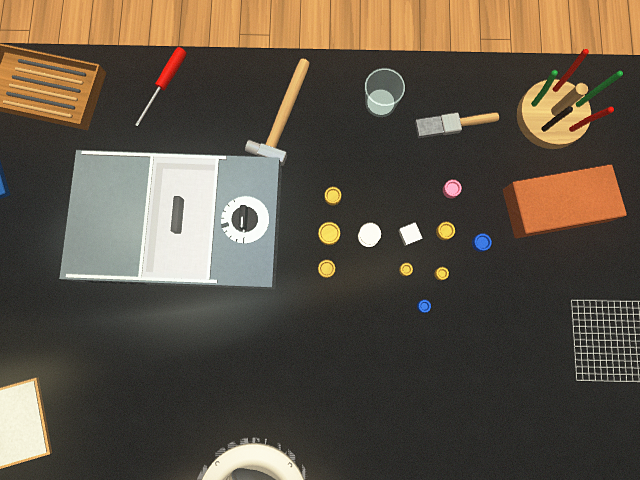

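View pics/scene0.png

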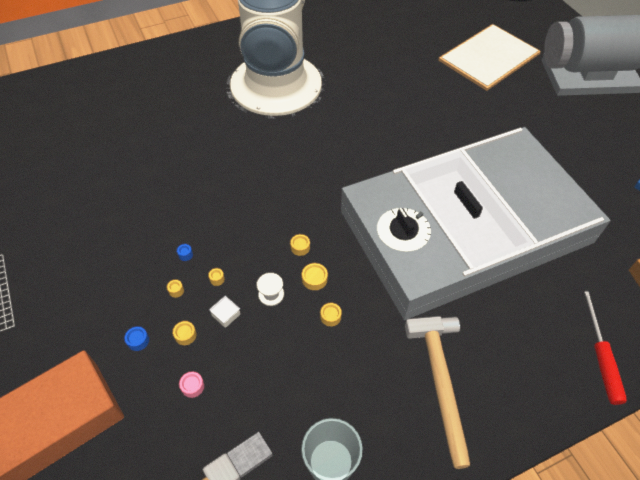

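The top view shows the machine at about (170,218), with the handle at (177,215) and the knob at (244,219). Yellow candidates are (333,196), (329,233), (326,269), (446,231), (406,269) and (442,273). Other similar pieces are pink (453,188), blue (483,242) and blue (424,306). Next I'll measure the diameters.

```bash
cat > blanks.py <<'E'
from h import *
def yellow(f,zt=0.02):
    hsv=cv2.cvtColor(f['img'],cv2.COLOR_RGB2HSV)
    m=cv2.inRange(hsv,(18,90,80),(34,255,255));m=cv2.morphologyEx(m,cv2.MORPH_CLOSE,np.ones((5,5)))
    out=[]
    for c in cv2.findContours(m,cv2.RETR_EXTERNAL,cv2.CHAIN_APPROX_NONE)[0]:
        if cv2.contourArea(c)<60: continue
        P=np.array([ray(f,u,v,zt)[:2] for u,v in c[:,0]])
        if P[:,0].min()<0.1: continue
        (x,y),r=cv2.minEnclosingCircle(P.astype(np.float32));a=np.sqrt(cv2.contourArea(P.astype(np.float32)*1000)*4/np.pi)
        out.append((c[:,0].mean(0).round(),round(x,4),round(y,4),round(2000*r,1),round(a,1)))
    return out
E
python3 - <<'E'
from blanks import *
for n in ('top0','scene0'):
    f=pickle.load(open(n+'.pkl','rb'));print(n)
    for o in yellow(f): print(*o)
f=pickle.load(open('top0.pkl','rb'));C=cloud(f)
# machine: points at deck height
z=C[...,2];m=((z>.068)&(z<.079)&(C[...,0]>.2)&(C[...,0]<.8)&(C[...,1]>-.2)&(C[...,1]<.45)).astype(np.uint8)
n,l,st,_=cv2.connectedComponentsWithStats(m);print([ (s) for s in st if s[4]>200])
pts=C[m>0][:,:2].astype(np.float32);r=cv2.minAreaRect(pts);print(r,len(pts))
h=(z>.095)&(z<.115)&(C[...,0]>.2)&(C[...,0]<.8)&(C[...,1]>-.2)&(C[...,1]<.45)
n,l,st,ce=cv2.connectedComponentsWithStats(h.astype(np.uint8))
for i in range(1,n):
    if st[i][4]>15:
        P=C[l==i];print(st[i],cv2.minAreaRect(P[:,:2].astype(np.float32)),P.mean(0),np.median(P[:,2]))
cv2.imwrite('pics/crop.png',cv2.resize(cv2.cvtColor(np.hstack([f['img'][185:255,205:285],pickle.load(open('scene0.pkl','rb'))['img'][195:265,365:445]]),cv2.COLOR_RGB2BGR),None,fx=5,fy=5,interpolation=cv2.INTER_CUBIC))
E
```

```text
top0
[441. 273.] 0.448 -0.3695 30.3 27.0
[406. 269.] 0.4553 -0.2964 29.2 26.5
[326. 268.] 0.4535 -0.1352 38.3 35.3
[329. 233.] 0.5266 -0.1391 49.4 46.2
[445. 230.] 0.5371 -0.3796 41.2 37.2
[332. 195.] 0.6074 -0.1441 40.3 36.4
[480. 118.] 0.788 -0.4591 83.4 34.4
[557. 111.] 0.804 -0.6292 183.8 148.0
[288. 101.] 0.8147 -0.0446 212.2 66.6
scene0
[448. 398.] 0.8112 -0.0409 213.7 57.1
[184. 332.] 0.5415 -0.382 46.7 41.1
[330. 314.] 0.6105 -0.1478 46.3 41.0
[175. 288.] 0.452 -0.3726 39.1 32.2
[216. 276.] 0.4592 -0.2983 39.1 32.2
[314. 276.] 0.5306 -0.1406 59.1 52.2
[300. 244.] 0.4571 -0.1362 50.3 42.5
[array([     0,      0,    640,    480, 289922], dtype=int32), array([   59,   150,   221,   138, 16760], dtype=int32)]
((0.5433735847473145, 0.17311078310012817), (0.4122107923030853, 0.26120972633361816), 88.9594497680664) 17278
[171 196  12  37 330] ((0.5419843792915344, 0.15383699536323547), (0.06925299763679504, 0.015395846217870712), 0.4210037291049957) [0.54122197 0.15280317 0.10758175] 0.10888305291311534
[239 205   8  24 170] ((0.5399980545043945, 0.027210228145122528), (0.01209209393709898, 0.043622322380542755), 89.37664031982422) [0.53874708 0.02653127 0.10777078] 0.10854080438482644
```

View pics/crop.png

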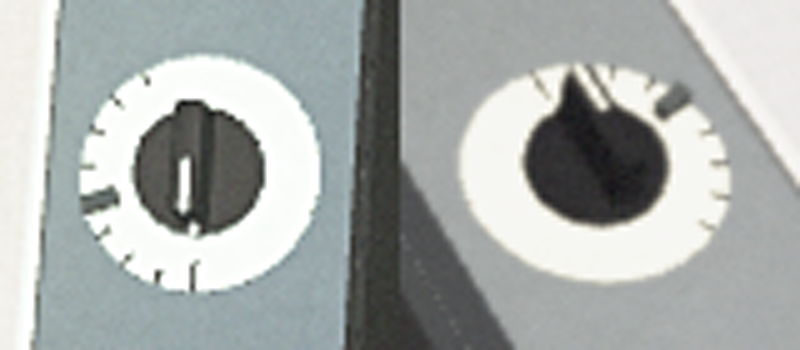

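Three yellow blanks measure 36 mm: (333,196), (326,269) and (446,231). The wide one is (329,233) and the thin ones are (406,269) and (442,273). The crop shows the pointer at OFF and the tab at about 1.3 rad clockwise. I'll move over the handle now.

jog_arm:
  targets:
    - {"wz":-0.133}
    - {"wz":-0.133}
    - {"wz":-0.132}
    - {"dx":-0.03,"dy":-0.04}
    - {"dx":-0.03,"dy":-0.04}
    - {"dx":-0.03,"dy":-0.04}
    - {"dx":-0.03,"dy":-0.04}
    - {"dx":-0.03,"dy":-0.04}
  hand: 0

```text
invalid input at $.targets[0]: expected keys dx, dy, dz, wx, wy, wz
```

jog_arm:
  targets:
    - {"dx":-0.03,"dy":-0.04}
    - {"dx":-0.03,"dy":-0.04}
    - {"dx":-0.03,"dy":-0.04}
    - {"dx":-0.03,"dy":-0.04}
    - {}
    - {}

```text
invalid input at $.targets[0]: expected keys dx, dy, dz, wx, wy, wz
```

```bash
cat >> h.py <<'E'
def rel(x,y,z,yaw=None):
    "tool-frame deltas to world target; yaw = world angle (deg) of tool y"
    s=robot.read_state();M=R.from_quat(s['tcp_rot']).as_matrix()
    print('pos',s['tool_pos'].round(4),'tooly',np.degrees(np.arctan2(M[1,1],M[0,1])).round(2),'tilt',M[:2,2].round(4),'w',round(s['width'],4),'F',s['contact_force'].round(1),'t',s['time_s'])
    print('delta',(M.T@(np.array([x,y,z])-s['tool_pos'])).round(4), 'wz',None if yaw is None else round(np.radians(np.degrees(np.arctan2(M[1,1],M[0,1]))-yaw),4))
E
python3 - <<'E'
from h import *
rel(.541,.153,.107,90)
f=grab('wrist');save(f,'w1');pickle.dump(f,open('w1.pkl','wb'));print(f['T'].round(3))
C=cloud(f);z=C[...,2]
h=((z>.1)&(z<.115)).astype(np.uint8)
n,l,st,ce=cv2.connectedComponentsWithStats(h)
for i in range(1,n):
    if st[i][4]>100:
        P=C[l==i];print(st[i],cv2.minAreaRect(P[:,:2].astype(np.float32)),P.mean(0))
E
```

```text
pos [0.2323 0.5529 0.2356] tooly 67.21 tilt [-0.0007 -0.0015] w 0.0876 F [-0.1 -0.1  0.8] t 0.1
delta [-0.4395 -0.2489  0.129 ] wz -0.3978
[[ 0.387  0.883  0.265  0.159]
 [ 0.922 -0.37  -0.113  0.585]
 [-0.002  0.288 -0.958  0.384]
 [ 0.     0.     0.     1.   ]]
[ 422  121  218  166 2624] ((0.2328096628189087, 0.6782580614089966), (0.08225450664758682, 0.17323485016822815), 18.127117156982422) [0.22947743 0.68147247 0.10820433]
[368 142  35 140 702] ((0.23841947317123413, 0.5989737510681152), (0.02027040347456932, 0.09565313160419464), 68.73475646972656) [0.21522264 0.60274834 0.10797905]
```

View pics/w1.png

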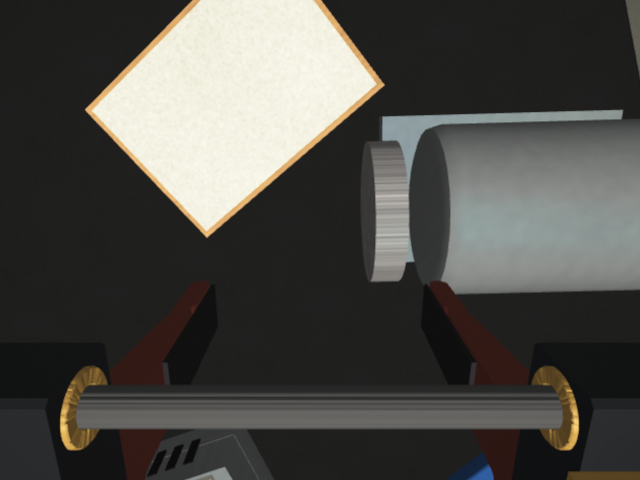

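The wrist image shows fingers at (200,290) and (430,290), with a bystander motor at the right. The arm didn't move because each row needs all six keys.

jog_arm:
  targets:
    - {"dx":0,"dy":0,"dz":0,"wx":0,"wy":0,"wz":-0.133}
    - {"dx":0,"dy":0,"dz":0,"wx":0,"wy":0,"wz":-0.133}
    - {"dx":0,"dy":0,"dz":0,"wx":0,"wy":0,"wz":-0.132}
    - {"dx":-0.03,"dy":-0.04,"dz":0,"wx":0,"wy":0,"wz":0}
    - {"dx":-0.03,"dy":-0.04,"dz":0,"wx":0,"wy":0,"wz":0}
    - {"dx":-0.03,"dy":-0.04,"dz":0,"wx":0,"wy":0,"wz":0}
    - {"dx":-0.03,"dy":-0.04,"dz":0,"wx":0,"wy":0,"wz":0}
    - {"dx":-0.03,"dy":-0.04,"dz":0,"wx":0,"wy":0,"wz":0}
  hand: 0

```text
time_s: 0.95
tool_pos: [0.3832, 0.3515, 0.2364]
tcp_rot: [-0.0, 1.0, -0.0, -0.0]
contact_force: [0.4, 1.0, -0.3]
width: 0.0439
grip_force: 0.0
```

jog_arm:
  targets:
    - {"dx":-0.03,"dy":-0.04,"dz":0,"wx":0,"wy":0,"wz":0}
    - {"dx":-0.03,"dy":-0.04,"dz":0,"wx":0,"wy":0,"wz":0}
    - {"dx":-0.03,"dy":-0.04,"dz":0,"wx":0,"wy":0,"wz":0}
    - {"dx":-0.03,"dy":-0.04,"dz":0,"wx":0,"wy":0,"wz":0}
    - {"dx":0,"dy":0,"dz":0,"wx":0,"wy":0,"wz":0}
    - {"dx":0,"dy":0,"dz":0,"wx":0,"wy":0,"wz":0}

```text
time_s: 1.55
tool_pos: [0.5028, 0.1923, 0.2361]
tcp_rot: [0.001, 1.0, 0.0, -0.001]
contact_force: [0.3, -0.1, 0.4]
width: 0.044
grip_force: 0.0
```

```bash
cat > tops.py <<'E'
from h import *
def tops(f,lo=.1,hi=.115,mn=100):
    C=cloud(f);z=C[...,2];h=((z>lo)&(z<hi)).astype(np.uint8)
    n,l,st,ce=cv2.connectedComponentsWithStats(h)
    for i in range(1,n):
        if st[i][4]>mn:
            P=C[l==i];print(st[i],[np.round(a,4) for a in cv2.minAreaRect(P[:,:2].astype(np.float32))],P.mean(0).round(4))
E
python3 - <<'E'
from tops import *
rel(.541,.153,.107,90)
f=grab('wrist');save(f,'w2');pickle.dump(f,open('w2.pkl','wb'));print(f['T'].round(3));tops(f)
E
```

```text
pos [0.5028 0.1923 0.2361] tooly 89.86 tilt [-0.0013  0.0001] w 0.044 F [ 0.3 -0.1  0.4] t 1.55
delta [-0.0385 -0.0392  0.129 ] wz -0.0025
[[ 0.002  0.958  0.287  0.424]
 [ 1.    -0.002 -0.001  0.194]
 [-0.     0.287 -0.958  0.384]
 [ 0.     0.     0.     1.   ]]
[ 257  234   23   93 1508] [array([0.5402, 0.157 ]), array([0.0142, 0.0693]), np.float64(88.9594)] [0.5335 0.1585 0.1085]
[  78  248   30   61 1302] [array([0.5383, 0.0303]), array([0.0126, 0.0439]), np.float64(89.2631)] [0.5371 0.0317 0.1074]
```

View pics/w2.png

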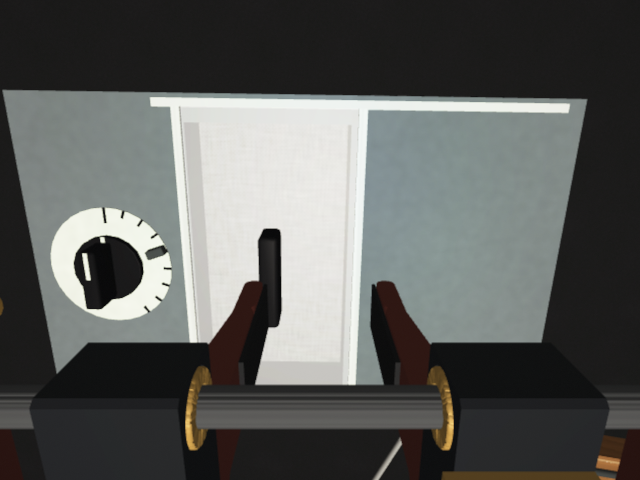

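The handle is at (270,278), the knob at (97,265) and the tab at (155,253), which agrees with the top view to about 3 mm. Next I'll grip the handle.

jog_arm:
  targets:
    - {"dx":-0.0385,"dy":-0.037,"dz":0,"wx":0,"wy":0,"wz":-0.0025}
    - {"dx":0,"dy":0,"dz":0.03,"wx":0,"wy":0,"wz":0}
    - {"dx":0,"dy":0,"dz":0.03,"wx":0,"wy":0,"wz":0}
    - {"dx":0,"dy":0,"dz":0.03,"wx":0,"wy":0,"wz":0}
    - {"dx":0,"dy":0,"dz":0.03,"wx":0,"wy":0,"wz":0}
    - {"dx":0,"dy":0,"dz":0.012,"wx":0,"wy":0,"wz":0}
    - {"dx":0,"dy":0,"dz":0,"wx":0,"wy":0,"wz":0}
    - {"dx":0,"dy":0,"dz":0,"wx":0,"wy":0,"wz":0}

```text
time_s: 2.4
tool_pos: [0.5388, 0.1596, 0.1061]
tcp_rot: [-0.002, 1.0, 0.0, 0.001]
contact_force: [-0.0, -0.0, -0.3]
width: 0.0439
grip_force: 0.0
```

jog_arm:
  targets:
    - {"dx":0,"dy":0,"dz":0,"wx":0,"wy":0,"wz":0}
    - {"dx":0,"dy":0,"dz":0,"wx":0,"wy":0,"wz":0}
    - {"dx":0,"dy":0,"dz":0,"wx":0,"wy":0,"wz":0}
    - {"dx":0,"dy":0,"dz":0,"wx":0,"wy":0,"wz":0}
    - {"dx":0,"dy":0,"dz":0,"wx":0,"wy":0,"wz":0}
  hand: -1
  force: 15

```text
time_s: 2.9
tool_pos: [0.539, 0.1581, 0.1054]
tcp_rot: [-0.001, 1.0, -0.0, 0.001]
contact_force: [-0.2, -1.9, 4.0]
width: 0.0142
grip_force: 15.0
```

jog_arm:
  targets:
    - {"dx":0,"dy":0.02,"dz":0,"wx":0,"wy":0,"wz":0}
    - {"dx":0,"dy":0.02,"dz":0,"wx":0,"wy":0,"wz":0}
    - {"dx":-0.001,"dy":0.02,"dz":0,"wx":0,"wy":0,"wz":0}
    - {"dx":0,"dy":0.02,"dz":0,"wx":0,"wy":0,"wz":0}
    - {"dx":0,"dy":0.02,"dz":0,"wx":0,"wy":0,"wz":0}
    - {"dx":-0.001,"dy":0.02,"dz":0,"wx":0,"wy":0,"wz":0}
    - {"dx":0,"dy":0.01,"dz":0,"wx":0,"wy":0,"wz":0}
    - {"dx":0,"dy":0,"dz":0,"wx":0,"wy":0,"wz":0}

```text
time_s: 3.7
tool_pos: [0.5412, 0.284, 0.1053]
tcp_rot: [0.0, 1.0, -0.006, 0.0]
contact_force: [-1.1, -20.4, 8.3]
width: 0.0141
grip_force: 15.0
```

jog_arm:
  targets:
    - {"dx":0,"dy":0.002,"dz":0,"wx":0,"wy":0,"wz":0}
    - {"dx":0,"dy":0,"dz":0,"wx":0,"wy":0,"wz":0}
    - {"dx":0,"dy":0,"dz":0,"wx":0,"wy":0,"wz":0}

```text
time_s: 4.0
tool_pos: [0.5412, 0.284, 0.1053]
tcp_rot: [0.001, 1.0, -0.006, -0.0]
contact_force: [-1.4, -24.1, 9.4]
width: 0.0137
grip_force: 15.0
```

jog_arm:
  targets:
    - {"dx":0,"dy":-0.002,"dz":0,"wx":0,"wy":0,"wz":0}
    - {"dx":0,"dy":0,"dz":0,"wx":0,"wy":0,"wz":0}
    - {"dx":0,"dy":0,"dz":0,"wx":0,"wy":0,"wz":0}
    - {"dx":0,"dy":0,"dz":-0.05,"wx":0,"wy":0,"wz":0}
    - {"dx":0,"dy":0,"dz":-0.05,"wx":0,"wy":0,"wz":0}
    - {"dx":0,"dy":-0.05,"dz":0,"wx":0,"wy":0,"wz":0}
    - {"dx":0,"dy":-0.05,"dz":0,"wx":0,"wy":0,"wz":0}
    - {"dx":0,"dy":-0.05,"dz":0,"wx":0,"wy":0,"wz":0}
  hand: 0.4

```text
time_s: 4.8
tool_pos: [0.5403, 0.1384, 0.2047]
tcp_rot: [-0.003, 1.0, 0.0, 0.0]
contact_force: [1.0, -0.6, -0.4]
width: 0.0615
grip_force: 0.0
```

jog_arm:
  targets:
    - {"dx":0,"dy":-0.05,"dz":0,"wx":0,"wy":0,"wz":0}
    - {"dx":0,"dy":-0.05,"dz":0,"wx":0,"wy":0,"wz":0}
    - {"dx":0,"dy":-0.05,"dz":0,"wx":0,"wy":0,"wz":0}
    - {"dx":0,"dy":-0.05,"dz":0,"wx":0,"wy":0,"wz":0}
    - {"dx":0,"dy":-0.05,"dz":0,"wx":0,"wy":0,"wz":0}
    - {"dx":0,"dy":-0.03,"dz":0,"wx":0,"wy":0,"wz":0}
    - {"dx":0,"dy":0,"dz":0,"wx":0,"wy":0,"wz":0}
    - {"dx":0,"dy":0,"dz":0,"wx":0,"wy":0,"wz":0}

```text
time_s: 5.6
tool_pos: [0.5415, -0.1409, 0.2041]
tcp_rot: [-0.001, 1.0, 0.001, -0.0]
contact_force: [-0.5, 0.0, 0.4]
width: 0.0615
grip_force: 0.0
```

```bash
cat > look.py <<'E'
from blanks import *
import sys
f=grab('top')
print('top')
for o in yellow(f): print(*o) if o[4]<50 else 0
f=grab('wrist')
print('wrist')
for o in yellow(f): print(*o)
if len(sys.argv)>1: save(f,sys.argv[1])
pickle.dump(f,open('w.pkl','wb'))
rel(.5,0,.2,90)
E
python3 look.py w3
python3 - <<'E'
from tops import *
f=grab('top');tops(f,mn=15)
E
```

```text
top
[441. 273.] 0.4475 -0.3701 30.0 26.6
[406. 269.] 0.4555 -0.2966 30.0 26.5
[326. 268.] 0.4536 -0.1354 37.7 35.0
[329. 233.] 0.5266 -0.1391 49.4 45.8
[445. 230.] 0.5366 -0.3803 40.8 37.0
[480. 118.] 0.788 -0.4602 83.3 24.9
wrist
[566. 476.] 0.8119 0.1105 148.4 40.7
[428. 464.] 0.7969 -0.0316 39.6 12.9
[489. 408.] 0.7331 0.0213 98.4 42.0
[149. 409.] 0.734 -0.2967 98.5 42.3
[314. 283.] 0.6041 -0.1427 42.4 38.5
[ 28. 204.] 0.5355 -0.3746 49.1 41.6
[322. 193.] 0.5253 -0.136 48.4 46.3
[116. 100.] 0.4553 -0.2926 33.2 29.0
[327.  97.] 0.4523 -0.1328 36.4 35.5
[20. 90.] 0.4489 -0.3635 36.5 30.2
pos [ 0.5416 -0.1398  0.2045] tooly 90.26 tilt [-0.0001  0.0009] w 0.062 F [-0.2  0.  -0.2] t 5.7
delta [0.041  0.14   0.0046] wz 0.0045
[569  64   9   9  39] [array([ 0.8544, -0.6185]), array([0.0127, 0.0093]), np.float64(49.1475)] [ 0.854  -0.6185  0.1076]
[596  83  10   8  40] [array([ 0.8157, -0.6723]), array([0.0113, 0.0079]), np.float64(41.6471)] [ 0.8159 -0.6724  0.1076]
[543  84   8   7  26] [array([ 0.8139, -0.5646]), array([0.0118, 0.0057]), np.float64(58.1694)] [ 0.8137 -0.5639  0.1076]
[567  89  13  13  64] [array([ 0.7958, -0.6145]), array([0.023 , 0.0114]), np.float64(32.3638)] [ 0.7942 -0.6142  0.1078]
[555 115   8   6  21] [array([ 0.7497, -0.5842]), array([0.0107, 0.004 ]), np.float64(45.8172)] [ 0.7499 -0.5843  0.1072]
[589 114   8   7  32] [array([ 0.7515, -0.6525]), array([0.0121, 0.0051]), np.float64(39.2966)] [ 0.7521 -0.6516  0.1069]
[103 193  13  37 321] [array([0.5444, 0.282 ]), array([0.0161, 0.0696]), np.float64(87.5703)] [0.5438 0.2804 0.108 ]
[239 205   8  23 100] [array([0.5396, 0.028 ]), array([0.0116, 0.0434]), np.float64(84.8749)] [0.5453 0.0279 0.1086]
```

View pics/w3.png

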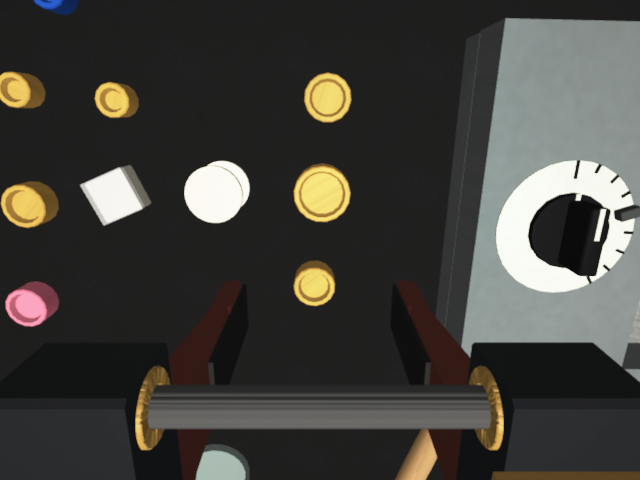

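The wrist view shows mids at (314,283), (327,97) and (28,204), the wide one at (322,193) and thins at (116,100) and (20,90). I'll pick the (314,283) blank first.

jog_arm:
  targets:
    - {"dx":-0.0325,"dy":-0.002,"dz":0,"wx":0,"wy":0,"wz":0}
    - {"dx":-0.032,"dy":0,"dz":0,"wx":0,"wy":0,"wz":0}
    - {"dx":0,"dy":0,"dz":0.04,"wx":0,"wy":0,"wz":0}
    - {"dx":0,"dy":0,"dz":0.04,"wx":0,"wy":0,"wz":0}
    - {"dx":0,"dy":0,"dz":0.04,"wx":0,"wy":0,"wz":0}
    - {"dx":0,"dy":0,"dz":0.04,"wx":0,"wy":0,"wz":0}
    - {"dx":0,"dy":0,"dz":0.026,"wx":0,"wy":0,"wz":0}
    - {"dx":0,"dy":0,"dz":0,"wx":0,"wy":0,"wz":0}

```text
time_s: 6.55
tool_pos: [0.6056, -0.1411, 0.0168]
tcp_rot: [-0.003, 1.0, 0.0, -0.001]
contact_force: [0.4, 0.6, -0.6]
width: 0.0615
grip_force: 0.0
```

jog_arm:
  targets:
    - {"dx":0,"dy":0,"dz":0,"wx":0,"wy":0,"wz":0}
    - {"dx":0,"dy":0,"dz":0,"wx":0,"wy":0,"wz":0}
    - {"dx":0,"dy":0,"dz":0,"wx":0,"wy":0,"wz":0}
    - {"dx":0,"dy":0,"dz":0,"wx":0,"wy":0,"wz":0}
    - {"dx":0,"dy":0,"dz":0,"wx":0,"wy":0,"wz":0}
  hand: -1
  force: 25

```text
time_s: 7.05
tool_pos: [0.6061, -0.143, 0.0191]
tcp_rot: [-0.001, 1.0, 0.0, 0.0]
contact_force: [0.4, 1.6, 1.2]
width: 0.0352
grip_force: 25.0
```

jog_arm:
  targets:
    - {"dx":0,"dy":0,"dz":-0.03,"wx":0,"wy":0,"wz":0}
    - {"dx":0,"dy":0,"dz":-0.05,"wx":0,"wy":0,"wz":0}
    - {"dx":0,"dy":0,"dz":-0.05,"wx":0,"wy":0,"wz":0}
    - {"dx":0,"dy":0.049,"dz":-0.02,"wx":0,"wy":0,"wz":0}
    - {"dx":0,"dy":0.05,"dz":0,"wx":0,"wy":0,"wz":0}
    - {"dx":0,"dy":0.05,"dz":0,"wx":0,"wy":0,"wz":0}
    - {"dx":0,"dy":0.05,"dz":0,"wx":0,"wy":0,"wz":0}
    - {"dx":0,"dy":0.05,"dz":0,"wx":0,"wy":0,"wz":0}

```text
time_s: 7.85
tool_pos: [0.6048, 0.1048, 0.1675]
tcp_rot: [-0.001, 1.0, -0.0, 0.0]
contact_force: [1.1, 0.7, -0.7]
width: 0.0351
grip_force: 25.0
```

jog_arm:
  targets:
    - {"dx":0,"dy":0.048,"dz":0,"wx":0,"wy":0,"wz":0}
    - {"dx":0,"dy":0,"dz":0,"wx":0,"wy":0,"wz":0}
    - {"dx":0,"dy":0,"dz":0,"wx":0,"wy":0,"wz":0}

```text
time_s: 8.15
tool_pos: [0.6048, 0.1518, 0.1671]
tcp_rot: [-0.002, 1.0, -0.0, -0.0]
contact_force: [-0.1, -0.5, -0.4]
width: 0.0351
grip_force: 25.0
```

jog_arm:
  targets:
    - {"dx":0,"dy":0,"dz":0.04,"wx":0,"wy":0,"wz":0}
    - {"dx":0,"dy":0,"dz":0.04,"wx":0,"wy":0,"wz":0}
    - {"dx":0,"dy":0,"dz":0.03,"wx":0,"wy":0,"wz":0}
    - {"dx":0,"dy":0,"dz":0,"wx":0,"wy":0,"wz":0}
    - {"dx":0,"dy":0,"dz":0,"wx":0,"wy":0,"wz":0}

```text
time_s: 8.65
tool_pos: [0.6052, 0.1494, 0.0578]
tcp_rot: [-0.0, 1.0, -0.0, -0.0]
contact_force: [0.1, 0.0, -0.5]
width: 0.0353
grip_force: 25.0
```

jog_arm:
  targets:
    - {"dx":0,"dy":0,"dz":0,"wx":0,"wy":0,"wz":0}
    - {"dx":0,"dy":0,"dz":0,"wx":0,"wy":0,"wz":0}
    - {"dx":0,"dy":0,"dz":0,"wx":0,"wy":0,"wz":0}
    - {"dx":0,"dy":0,"dz":-0.05,"wx":0,"wy":0,"wz":0}
    - {"dx":0,"dy":0,"dz":-0.05,"wx":0,"wy":0,"wz":0}
    - {"dx":0,"dy":-0.05,"dz":-0.05,"wx":0,"wy":0,"wz":0}
    - {"dx":0,"dy":-0.05,"dz":0,"wx":0,"wy":0,"wz":0}
    - {"dx":0.05,"dy":-0.05,"dz":0,"wx":0,"wy":0,"wz":0}
  hand: 0.3

```text
time_s: 9.45
tool_pos: [0.572, 0.028, 0.194]
tcp_rot: [-0.001, 1.0, -0.001, 0.002]
contact_force: [-0.6, 0.0, -0.2]
width: 0.0572
grip_force: 0.0
```

jog_arm:
  targets:
    - {"dx":0.05,"dy":-0.05,"dz":0,"wx":0,"wy":0,"wz":0}
    - {"dx":0.05,"dy":-0.05,"dz":0,"wx":0,"wy":0,"wz":0}
    - {"dx":0,"dy":-0.04,"dz":0,"wx":0,"wy":0,"wz":0}
    - {"dx":0,"dy":0,"dz":0,"wx":0,"wy":0,"wz":0}
    - {"dx":0,"dy":0,"dz":0,"wx":0,"wy":0,"wz":0}

```text
time_s: 9.95
tool_pos: [0.4997, -0.0811, 0.1938]
tcp_rot: [-0.0, 1.0, 0.0, 0.001]
contact_force: [0.2, 0.4, 1.2]
width: 0.057
grip_force: 0.0
```

```bash
python3 look.py
```

```text
top
[441. 273.] 0.4481 -0.3695 30.3 26.9
[406. 269.] 0.4557 -0.2963 29.9 26.2
[326. 268.] 0.4535 -0.1348 37.7 35.0
[445. 230.] 0.5366 -0.3803 40.8 37.1
[189. 188.] 0.6171 0.1566 42.5 37.9
[481. 119.] 0.7857 -0.4591 84.2 32.8
wrist
[559. 476.] 0.7597 0.1555 156.1 40.7
[386. 461.] 0.7423 -0.0139 51.4 26.7
[478. 408.] 0.6828 0.0658 95.4 40.3
[161. 408.] 0.6835 -0.2231 95.4 40.5
[608. 349.] 0.6251 0.1711 57.6 38.9
[249. 244.] 0.5236 -0.1359 51.6 48.1
[ 41. 155.] 0.4533 -0.2905 36.8 31.2
[249. 153.] 0.4515 -0.1318 38.7 36.6
pos [ 0.5001 -0.0799  0.1934] tooly 90.19 tilt [0.0008 0.0003] w 0.0569 F [ 1.3  0.2 -0.7] t 10.05
delta [-0.0002  0.0799 -0.0066] wz 0.0034
```

jog_arm:
  targets:
    - {"dx":0.024,"dy":-0.027,"dz":0,"wx":0,"wy":0,"wz":0}
    - {"dx":0.0235,"dy":-0.0265,"dz":0,"wx":0,"wy":0,"wz":0}
    - {"dx":0,"dy":0,"dz":0.035,"wx":0,"wy":0,"wz":0}
    - {"dx":0,"dy":0,"dz":0.035,"wx":0,"wy":0,"wz":0}
    - {"dx":0,"dy":0,"dz":0.035,"wx":0,"wy":0,"wz":0}
    - {"dx":0,"dy":0,"dz":0.035,"wx":0,"wy":0,"wz":0}
    - {"dx":0,"dy":0,"dz":0.034,"wx":0,"wy":0,"wz":0}
    - {"dx":0,"dy":0,"dz":0,"wx":0,"wy":0,"wz":0}

```text
time_s: 10.85
tool_pos: [0.4523, -0.1327, 0.0168]
tcp_rot: [-0.003, 1.0, 0.001, -0.001]
contact_force: [-0.3, -0.4, 0.4]
width: 0.0571
grip_force: 0.0
```

jog_arm:
  targets:
    - {"dx":0,"dy":0,"dz":0,"wx":0,"wy":0,"wz":0}
    - {"dx":0,"dy":0,"dz":0,"wx":0,"wy":0,"wz":0}
    - {"dx":0,"dy":0,"dz":0,"wx":0,"wy":0,"wz":0}
    - {"dx":0,"dy":0,"dz":0,"wx":0,"wy":0,"wz":0}
    - {"dx":0,"dy":0,"dz":0,"wx":0,"wy":0,"wz":0}
  hand: -1

```text
time_s: 11.35
tool_pos: [0.4527, -0.134, 0.0194]
tcp_rot: [-0.001, 1.0, 0.0, 0.0]
contact_force: [0.6, 1.0, 1.9]
width: 0.035
grip_force: 25.0
```

jog_arm:
  targets:
    - {"dx":0,"dy":0,"dz":-0.03,"wx":0,"wy":0,"wz":0}
    - {"dx":0,"dy":0,"dz":-0.05,"wx":0,"wy":0,"wz":0}
    - {"dx":0,"dy":0,"dz":-0.05,"wx":0,"wy":0,"wz":0}
    - {"dx":0,"dy":0.036,"dz":-0.02,"wx":0,"wy":0,"wz":0}
    - {"dx":-0.01,"dy":0.048,"dz":0,"wx":0,"wy":0,"wz":0}
    - {"dx":-0.01,"dy":0.048,"dz":0,"wx":0,"wy":0,"wz":0}
    - {"dx":-0.01,"dy":0.048,"dz":0,"wx":0,"wy":0,"wz":0}
    - {"dx":0,"dy":0.05,"dz":0,"wx":0,"wy":0,"wz":0}

```text
time_s: 12.15
tool_pos: [0.482, 0.0974, 0.1687]
tcp_rot: [-0.001, 1.0, -0.0, 0.0]
contact_force: [0.6, 0.7, -0.7]
width: 0.0355
grip_force: 25.0
```

jog_arm:
  targets:
    - {"dx":0,"dy":0.05,"dz":0,"wx":0,"wy":0,"wz":0}
    - {"dx":0,"dy":0.006,"dz":0,"wx":0,"wy":0,"wz":0}
    - {"dx":0,"dy":0,"dz":0,"wx":0,"wy":0,"wz":0}
    - {"dx":0,"dy":0,"dz":0,"wx":0,"wy":0,"wz":0}

```text
time_s: 12.55
tool_pos: [0.4815, 0.1508, 0.1687]
tcp_rot: [-0.001, 1.0, -0.0, -0.0]
contact_force: [0.2, 0.6, -1.1]
width: 0.0353
grip_force: 25.0
```

jog_arm:
  targets:
    - {"dx":0,"dy":0,"dz":0.04,"wx":0,"wy":0,"wz":0}
    - {"dx":0,"dy":0,"dz":0.04,"wx":0,"wy":0,"wz":0}
    - {"dx":0,"dy":0,"dz":0.031,"wx":0,"wy":0,"wz":0}
    - {"dx":0,"dy":0,"dz":0,"wx":0,"wy":0,"wz":0}
    - {"dx":0,"dy":0,"dz":0,"wx":0,"wy":0,"wz":0}

```text
time_s: 13.05
tool_pos: [0.4816, 0.1503, 0.0585]
tcp_rot: [-0.0, 1.0, -0.0, -0.0]
contact_force: [0.4, 0.1, -0.1]
width: 0.0354
grip_force: 25.0
```

jog_arm:
  targets:
    - {"dx":0,"dy":0,"dz":0,"wx":0,"wy":0,"wz":0}
    - {"dx":0,"dy":0,"dz":0,"wx":0,"wy":0,"wz":0}
    - {"dx":0,"dy":0,"dz":0,"wx":0,"wy":0,"wz":0}
    - {"dx":0,"dy":0,"dz":-0.05,"wx":0,"wy":0,"wz":0}
    - {"dx":0,"dy":0,"dz":-0.05,"wx":0,"wy":0,"wz":0}
    - {"dx":0,"dy":-0.04,"dz":-0.05,"wx":0,"wy":0,"wz":0}
    - {"dx":0,"dy":-0.05,"dz":0,"wx":0,"wy":0,"wz":0}
    - {"dx":0,"dy":-0.05,"dz":0,"wx":0,"wy":0,"wz":0}
  hand: 0.3

```text
time_s: 13.85
tool_pos: [0.4826, 0.0197, 0.2]
tcp_rot: [-0.003, 1.0, -0.0, 0.003]
contact_force: [1.1, 0.1, -0.1]
width: 0.0573
grip_force: 0.0
```

jog_arm:
  targets:
    - {"dx":0,"dy":-0.05,"dz":0,"wx":0,"wy":0,"wz":0}
    - {"dx":0,"dy":-0.05,"dz":0,"wx":0,"wy":0,"wz":0}
    - {"dx":0,"dy":-0.05,"dz":0,"wx":0,"wy":0,"wz":0}
    - {"dx":0,"dy":-0.05,"dz":0,"wx":0,"wy":0,"wz":0}
    - {"dx":0,"dy":-0.05,"dz":0,"wx":0,"wy":0,"wz":0}
    - {"dx":0,"dy":-0.05,"dz":0,"wx":0,"wy":0,"wz":0}
    - {"dx":0,"dy":0,"dz":0,"wx":0,"wy":0,"wz":0.14}
    - {"dx":0,"dy":0,"dz":0,"wx":0,"wy":0,"wz":0.14}

```text
time_s: 14.65
tool_pos: [0.4823, -0.2812, 0.1971]
tcp_rot: [0.142, 0.99, 0.0, -0.0]
contact_force: [-0.1, 0.3, 1.1]
width: 0.0571
grip_force: 0.0
```

jog_arm:
  targets:
    - {"dx":0,"dy":0,"dz":0,"wx":0,"wy":0,"wz":0.14}
    - {"dx":0,"dy":0,"dz":0,"wx":0,"wy":0,"wz":0.14}
    - {"dx":0,"dy":0,"dz":0,"wx":0,"wy":0,"wz":0.14}
    - {"dx":0,"dy":0,"dz":0,"wx":0,"wy":0,"wz":0.14}
    - {"dx":0,"dy":0,"dz":0,"wx":0,"wy":0,"wz":0.14}
    - {"dx":0,"dy":0,"dz":0,"wx":0,"wy":0,"wz":0.14}
    - {"dx":0,"dy":0,"dz":0,"wx":0,"wy":0,"wz":0.14}
    - {"dx":0,"dy":0,"dz":0,"wx":0,"wy":0,"wz":0.14}

```text
time_s: 15.45
tool_pos: [0.4829, -0.2794, 0.1977]
tcp_rot: [0.645, 0.764, 0.0, 0.001]
contact_force: [-0.4, -0.3, 0.6]
width: 0.0573
grip_force: 0.0
```

jog_arm:
  targets:
    - {"dx":0,"dy":0,"dz":0,"wx":0,"wy":0,"wz":0.14}
    - {"dx":0,"dy":0,"dz":0,"wx":0,"wy":0,"wz":0}
    - {"dx":0,"dy":0,"dz":0,"wx":0,"wy":0,"wz":0}

```text
time_s: 15.75
tool_pos: [0.4828, -0.2795, 0.1975]
tcp_rot: [0.694, 0.72, 0.0, 0.0]
contact_force: [-0.5, 0.3, 0.0]
width: 0.057
grip_force: 0.0
```

```bash
python3 look.py
```

```text
top
[405. 269.] 0.454 -0.2981 29.4 18.0
[185. 248.] 0.4883 0.158 41.2 37.8
[329. 233.] 0.5266 -0.1385 49.0 45.9
[189. 188.] 0.6171 0.1566 42.5 37.9
[483. 118.] 0.7915 -0.466 70.6 30.0
wrist
[558. 475.] 0.7287 -0.5335 159.0 43.9
[477. 408.] 0.6354 -0.4589 97.3 41.7
[161. 408.] 0.3441 -0.4697 97.2 41.8
[373. 325.] 0.536 -0.3753 45.6 36.7
[275. 312.] 0.4472 -0.3651 35.3 30.3
[284. 232.] 0.4556 -0.2941 31.1 28.2
[387.  28.] 0.5262 -0.1385 49.6 28.1
pos [ 0.4828 -0.2794  0.1972] tooly 2.09 tilt [ 0.0003 -0.0002] w 0.0568 F [-0.3 -0.   0.5] t 15.85
delta [ 0.2786  0.0274 -0.0028] wz -1.5344
```

jog_arm:
  targets:
    - {"dx":-0.04,"dy":0.02,"dz":0,"wx":0,"wy":0,"wz":0}
    - {"dx":-0.04,"dy":0.02,"dz":0,"wx":0,"wy":0,"wz":0}
    - {"dx":-0.0205,"dy":0.0105,"dz":0,"wx":0,"wy":0,"wz":0.036}
    - {"dx":0,"dy":0,"dz":0,"wx":0,"wy":0,"wz":0}
    - {"dx":0,"dy":0,"dz":0,"wx":0,"wy":0,"wz":0}

```text
time_s: 16.35
tool_pos: [0.5364, -0.378, 0.1964]
tcp_rot: [0.707, 0.707, 0.0, -0.001]
contact_force: [0.4, 0.1, 0.6]
width: 0.0573
grip_force: 0.0
```

```bash
python3 look.py w4
```

```text
top
[185. 248.] 0.4883 0.158 41.2 37.7
[450. 231.] 0.5358 -0.3911 30.7 21.0
[329. 233.] 0.5266 -0.1391 49.4 45.9
[189. 188.] 0.6171 0.1566 42.5 38.3
[479. 119.] 0.7857 -0.4601 82.1 29.9
wrist
[558. 475.] 0.7718 -0.6404 158.3 43.7
[477. 408.] 0.6815 -0.5619 96.5 41.5
[161. 408.] 0.3906 -0.5619 97.1 41.8
[600. 306.] 0.7774 -0.4573 82.3 16.0
[320. 217.] 0.5373 -0.3783 39.9 37.4
[210. 205.] 0.4494 -0.3677 31.9 28.5
[211. 110.] 0.4564 -0.2968 30.2 27.6
pos [ 0.5364 -0.3773  0.1974] tooly -0.04 tilt [0.0002 0.0001] w 0.0568 F [-0.5 -0.8 -0.3] t 16.45
delta [ 0.3773 -0.0366 -0.0026] wz -1.5715
```

View pics/w4.png

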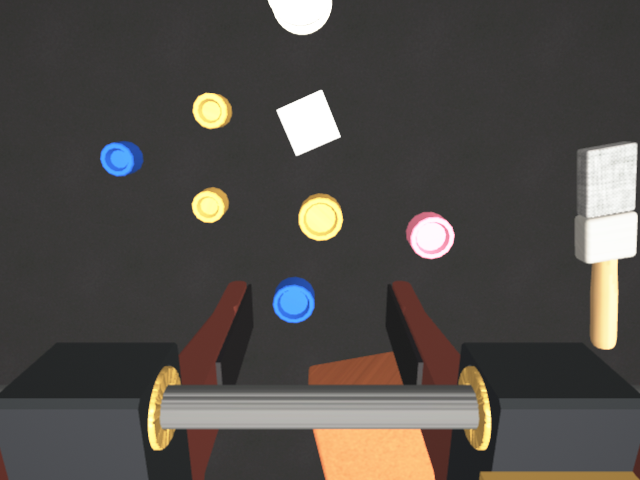

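The middle blank is at (320,217), with thins at (210,205) and (211,110) and blue and pink pieces clear of the fingers. I'll go straight down.

jog_arm:
  targets:
    - {"dx":-0.001,"dy":0.0005,"dz":0.035,"wx":0,"wy":0,"wz":0}
    - {"dx":0,"dy":0,"dz":0.035,"wx":0,"wy":0,"wz":0}
    - {"dx":0,"dy":0,"dz":0.035,"wx":0,"wy":0,"wz":0}
    - {"dx":0,"dy":0,"dz":0.035,"wx":0,"wy":0,"wz":0}
    - {"dx":0,"dy":0,"dz":0.039,"wx":0,"wy":0,"wz":0}
    - {"dx":0,"dy":0,"dz":0,"wx":0,"wy":0,"wz":0}
    - {"dx":0,"dy":0,"dz":0,"wx":0,"wy":0,"wz":0}

```text
time_s: 17.15
tool_pos: [0.5369, -0.3781, 0.0187]
tcp_rot: [0.707, 0.707, 0.0, 0.0]
contact_force: [-0.1, -0.3, -0.4]
width: 0.057
grip_force: 0.0
```

jog_arm:
  targets:
    - {"dx":0,"dy":0,"dz":0,"wx":0,"wy":0,"wz":0}
    - {"dx":0,"dy":0,"dz":0,"wx":0,"wy":0,"wz":0}
    - {"dx":0,"dy":0,"dz":0,"wx":0,"wy":0,"wz":0}
    - {"dx":0,"dy":0,"dz":0,"wx":0,"wy":0,"wz":0}
    - {"dx":0,"dy":0,"dz":0,"wx":0,"wy":0,"wz":0}
  hand: -1

```text
time_s: 17.65
tool_pos: [0.5372, -0.3791, 0.0184]
tcp_rot: [0.708, 0.706, 0.0, 0.0]
contact_force: [-0.0, 1.8, 2.0]
width: 0.0353
grip_force: 25.0
```

jog_arm:
  targets:
    - {"dx":0,"dy":0,"dz":-0.03,"wx":0,"wy":0,"wz":0}
    - {"dx":0,"dy":0,"dz":-0.05,"wx":0,"wy":0,"wz":0}
    - {"dx":0,"dy":0,"dz":-0.05,"wx":0,"wy":0,"wz":0}
    - {"dx":0.05,"dy":0.003,"dz":-0.02,"wx":0,"wy":0,"wz":0}
    - {"dx":0.05,"dy":0,"dz":0,"wx":0,"wy":0,"wz":0}
    - {"dx":0.05,"dy":0,"dz":0,"wx":0,"wy":0,"wz":0}
    - {"dx":0.05,"dy":0,"dz":0,"wx":0,"wy":0,"wz":0}
    - {"dx":0.05,"dy":0,"dz":0,"wx":0,"wy":0,"wz":0}

```text
time_s: 18.45
tool_pos: [0.54, -0.1311, 0.1661]
tcp_rot: [0.708, 0.706, -0.0, -0.0]
contact_force: [0.4, -0.3, 0.3]
width: 0.0355
grip_force: 25.0
```

jog_arm:
  targets:
    - {"dx":0.05,"dy":0,"dz":0,"wx":0,"wy":0,"wz":0}
    - {"dx":0.05,"dy":0,"dz":0,"wx":0,"wy":0,"wz":0}
    - {"dx":0.05,"dy":0,"dz":0,"wx":0,"wy":0,"wz":0}
    - {"dx":0.05,"dy":0,"dz":0,"wx":0,"wy":0,"wz":0}
    - {"dx":0.05,"dy":0,"dz":0,"wx":0,"wy":0,"wz":0}
    - {"dx":0.032,"dy":0,"dz":0,"wx":0,"wy":0,"wz":0}
    - {"dx":0,"dy":0,"dz":0,"wx":0,"wy":0,"wz":-0.14}
    - {"dx":0,"dy":0,"dz":0,"wx":0,"wy":0,"wz":-0.14}

```text
time_s: 19.25
tool_pos: [0.5408, 0.1505, 0.1658]
tcp_rot: [0.599, 0.801, -0.0, -0.0]
contact_force: [0.7, -0.4, -0.4]
width: 0.0357
grip_force: 25.0
```

jog_arm:
  targets:
    - {"dx":0,"dy":0,"dz":0,"wx":0,"wy":0,"wz":-0.14}
    - {"dx":0,"dy":0,"dz":0,"wx":0,"wy":0,"wz":-0.14}
    - {"dx":0,"dy":0,"dz":0,"wx":0,"wy":0,"wz":-0.14}
    - {"dx":0,"dy":0,"dz":0,"wx":0,"wy":0,"wz":-0.14}
    - {"dx":0,"dy":0,"dz":0,"wx":0,"wy":0,"wz":-0.14}
    - {"dx":0,"dy":0,"dz":0,"wx":0,"wy":0,"wz":-0.14}
    - {"dx":0,"dy":0,"dz":0,"wx":0,"wy":0,"wz":-0.14}
    - {"dx":0,"dy":0,"dz":0,"wx":0,"wy":0,"wz":-0.14}

```text
time_s: 20.05
tool_pos: [0.541, 0.149, 0.166]
tcp_rot: [0.084, 0.996, -0.0, -0.0]
contact_force: [-0.7, 0.3, -0.7]
width: 0.0352
grip_force: 25.0
```

jog_arm:
  targets:
    - {"dx":0,"dy":0,"dz":0,"wx":0,"wy":0,"wz":-0.14}
    - {"dx":0,"dy":0,"dz":0,"wx":0,"wy":0,"wz":0}
    - {"dx":0,"dy":0,"dz":0,"wx":0,"wy":0,"wz":0}

```text
time_s: 20.35
tool_pos: [0.5411, 0.1491, 0.1662]
tcp_rot: [0.019, 1.0, -0.0, -0.0]
contact_force: [-1.1, -0.1, -1.2]
width: 0.0355
grip_force: 25.0
```

```bash
python3 - <<'E'
from h import *
rel(.544,.152,.056,90)
E
```

```text
pos [0.5411 0.1491 0.1662] tooly 87.87 tilt [-0.0004 -0.0002] w 0.0355 F [-1.1 -0.1 -1.2] t 20.35
delta [-0.0028  0.0031  0.1102] wz -0.0372
```

jog_arm:
  targets:
    - {"dx":-0.003,"dy":0.002,"dz":0.04,"wx":0,"wy":0,"wz":-0.037}
    - {"dx":0,"dy":0,"dz":0.04,"wx":0,"wy":0,"wz":0}
    - {"dx":0,"dy":0,"dz":0.029,"wx":0,"wy":0,"wz":0}
    - {"dx":0,"dy":0,"dz":0,"wx":0,"wy":0,"wz":0}
    - {"dx":0,"dy":0,"dz":0,"wx":0,"wy":0,"wz":0}

```text
time_s: 20.85
tool_pos: [0.5441, 0.151, 0.0579]
tcp_rot: [-0.001, 1.0, -0.0, -0.0]
contact_force: [-0.9, 0.7, -0.1]
width: 0.0354
grip_force: 25.0
```

jog_arm:
  targets:
    - {"dx":0,"dy":0,"dz":0,"wx":0,"wy":0,"wz":0}
    - {"dx":0,"dy":0,"dz":0,"wx":0,"wy":0,"wz":0}
    - {"dx":0,"dy":0,"dz":0,"wx":0,"wy":0,"wz":0}
    - {"dx":0,"dy":0,"dz":-0.05,"wx":0,"wy":0,"wz":0}
    - {"dx":0,"dy":0,"dz":-0.05,"wx":0,"wy":0,"wz":0}
    - {"dx":0,"dy":0.03,"dz":-0.03,"wx":0,"wy":0,"wz":0}
    - {"dx":0,"dy":0.05,"dz":0,"wx":0,"wy":0,"wz":0}
    - {"dx":0,"dy":0.045,"dz":0,"wx":0,"wy":0,"wz":0}
  hand: 0.2

```text
time_s: 21.65
tool_pos: [0.5446, 0.2776, 0.1908]
tcp_rot: [-0.001, 1.0, 0.001, 0.002]
contact_force: [1.1, -0.7, 0.6]
width: 0.0527
grip_force: 0.0
```

jog_arm:
  targets:
    - {"dx":0.04,"dy":0,"dz":0,"wx":0,"wy":0,"wz":0}
    - {"dx":0,"dy":0,"dz":0,"wx":0,"wy":0,"wz":0}
    - {"dx":0,"dy":0,"dz":0,"wx":0,"wy":0,"wz":0}

```text
time_s: 21.95
tool_pos: [0.5036, 0.2762, 0.1882]
tcp_rot: [-0.002, 1.0, 0.0, 0.001]
contact_force: [1.3, -0.2, 0.5]
width: 0.0527
grip_force: 0.0
```

```bash
python3 look.py w5; python3 - <<'E'
from tops import *
tops(pickle.load(open('w.pkl','rb')))
rel(.5415,.283,.103,90)
f=grab('top');save(f,'t5')
E
```

```text
top
[441. 273.] 0.448 -0.3695 30.3 27.0
[406. 269.] 0.4558 -0.2962 29.9 26.5
[185. 248.] 0.4884 0.1581 41.1 37.6
[329. 233.] 0.5266 -0.1391 49.4 46.0
[187. 217.] 0.5545 0.1585 42.4 37.6
[189. 188.] 0.6171 0.1566 42.5 38.3
[480. 118.] 0.7891 -0.4592 84.8 34.7
wrist
[545. 476.] 0.7599 0.4963 151.3 39.7
[466. 408.] 0.6843 0.4097 92.7 37.7
[172. 408.] 0.6852 0.1467 93.3 38.1
[162. 336.] 0.6151 0.143 39.8 23.1
[152. 281.] 0.5592 0.1414 50.1 44.4
[141. 196.] 0.4885 0.141 47.6 43.1
pos [0.5047 0.2756 0.1893] tooly 90.17 tilt [0.0032 0.0012] w 0.0526 F [ 0.4 -0.6 -0.1] t 22.05
delta [ 0.0054 -0.2756 -0.0111] wz 0.0029
[ 319  256   26  108 2456] [array([0.5426, 0.2847]), array([0.014 , 0.0694]), np.float64(88.9818)] [0.5397 0.2846 0.1087]
pos [0.5047 0.2756 0.1893] tooly 90.17 tilt [0.0032 0.0012] w 0.0526 F [ 0.4 -0.6 -0.1] t 22.05
delta [-0.0366  0.0072  0.0864] wz 0.0029
```

View pics/t5.png

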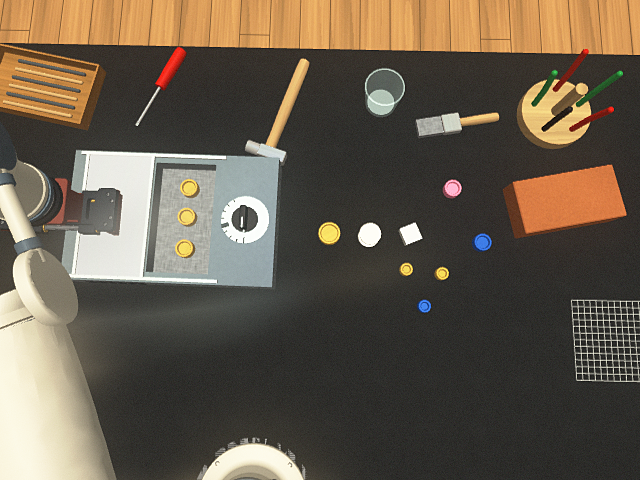

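The three mid blanks are in the tub at (189,188), (187,217) and (185,248). Next is closing the cover.

jog_arm:
  targets:
    - {"dx":-0.038,"dy":0.009,"dz":0,"wx":0,"wy":0,"wz":0.003}
    - {"dx":0,"dy":0,"dz":0,"wx":0,"wy":0,"wz":0}
    - {"dx":0,"dy":0,"dz":0.03,"wx":0,"wy":0,"wz":0}
    - {"dx":0,"dy":0,"dz":0.03,"wx":0,"wy":0,"wz":0}
    - {"dx":0,"dy":0,"dz":0.025,"wx":0,"wy":0,"wz":0}
    - {"dx":0,"dy":0,"dz":0,"wx":0,"wy":0,"wz":0}
    - {"dx":0,"dy":0,"dz":0,"wx":0,"wy":0,"wz":0}

```text
time_s: 22.8
tool_pos: [0.5421, 0.2846, 0.1037]
tcp_rot: [0.0, 1.0, 0.0, 0.0]
contact_force: [0.2, 0.3, -0.1]
width: 0.0526
grip_force: 0.0
```

jog_arm:
  targets:
    - {"dx":0,"dy":0,"dz":0,"wx":0,"wy":0,"wz":0}
    - {"dx":0,"dy":0,"dz":0,"wx":0,"wy":0,"wz":0}
    - {"dx":0,"dy":0,"dz":0,"wx":0,"wy":0,"wz":0}
    - {"dx":0,"dy":0,"dz":0,"wx":0,"wy":0,"wz":0}
    - {"dx":0,"dy":0,"dz":0,"wx":0,"wy":0,"wz":0}
  hand: -1
  force: 15

```text
time_s: 23.3
tool_pos: [0.5418, 0.2848, 0.1028]
tcp_rot: [-0.0, 1.0, -0.0, 0.0]
contact_force: [0.4, -14.3, 4.6]
width: 0.0161
grip_force: 7.6
```

jog_arm:
  targets:
    - {"dx":0,"dy":-0.02,"dz":0,"wx":0,"wy":0,"wz":0}
    - {"dx":0,"dy":-0.02,"dz":0,"wx":0,"wy":0,"wz":0}
    - {"dx":0.001,"dy":-0.02,"dz":0,"wx":0,"wy":0,"wz":0}
    - {"dx":0,"dy":-0.02,"dz":0,"wx":0,"wy":0,"wz":0}
    - {"dx":0.001,"dy":-0.02,"dz":0,"wx":0,"wy":0,"wz":0}
    - {"dx":0,"dy":-0.02,"dz":0,"wx":0,"wy":0,"wz":0}
    - {"dx":0,"dy":-0.008,"dz":0,"wx":0,"wy":0,"wz":0}
    - {"dx":0,"dy":0,"dz":0,"wx":0,"wy":0,"wz":0}

```text
time_s: 24.1
tool_pos: [0.5394, 0.1559, 0.1027]
tcp_rot: [0.0, 1.0, -0.001, -0.001]
contact_force: [-4.0, -2.3, 2.7]
width: 0.0139
grip_force: 15.0
```

jog_arm:
  targets:
    - {"dx":0,"dy":-0.003,"dz":0,"wx":0,"wy":0,"wz":0}
    - {"dx":0,"dy":-0.001,"dz":0,"wx":0,"wy":0,"wz":0}
    - {"dx":0,"dy":0,"dz":0,"wx":0,"wy":0,"wz":0}
    - {"dx":0,"dy":0,"dz":0,"wx":0,"wy":0,"wz":0}

```text
time_s: 24.5
tool_pos: [0.5393, 0.1541, 0.1027]
tcp_rot: [-0.001, 1.0, 0.0, -0.0]
contact_force: [-4.3, 0.6, 3.7]
width: 0.0141
grip_force: 15.0
```

jog_arm:
  targets:
    - {"dx":0,"dy":-0.003,"dz":0,"wx":0,"wy":0,"wz":0}
    - {"dx":0,"dy":0,"dz":0,"wx":0,"wy":0,"wz":0}
    - {"dx":0,"dy":0,"dz":0,"wx":0,"wy":0,"wz":0}

```text
time_s: 24.8
tool_pos: [0.5393, 0.1536, 0.1027]
tcp_rot: [-0.002, 1.0, 0.003, -0.0]
contact_force: [-3.8, 9.7, 2.6]
width: 0.0142
grip_force: 15.0
```

jog_arm:
  targets:
    - {"dx":0,"dy":0.002,"dz":0,"wx":0,"wy":0,"wz":0}
    - {"dx":0,"dy":0,"dz":0,"wx":0,"wy":0,"wz":0}
    - {"dx":0,"dy":0,"dz":0,"wx":0,"wy":0,"wz":0}
    - {"dx":0,"dy":0,"dz":-0.05,"wx":0,"wy":0,"wz":0}
    - {"dx":0,"dy":0,"dz":-0.05,"wx":0,"wy":0,"wz":0}
    - {"dx":0,"dy":-0.045,"dz":-0.03,"wx":0,"wy":0,"wz":0}
    - {"dx":0,"dy":-0.045,"dz":0,"wx":0,"wy":0,"wz":0}
    - {"dx":0,"dy":-0.035,"dz":0,"wx":0,"wy":0,"wz":0}
  hand: 0

```text
time_s: 25.6
tool_pos: [0.5404, 0.0284, 0.232]
tcp_rot: [-0.0, 1.0, -0.0, 0.002]
contact_force: [-0.0, 0.8, 0.4]
width: 0.044
grip_force: 0.0
```

jog_arm:
  targets:
    - {"dx":0,"dy":0,"dz":0,"wx":0,"wy":0,"wz":0}
    - {"dx":0,"dy":0,"dz":0,"wx":0,"wy":0,"wz":0}

```text
time_s: 25.8
tool_pos: [0.54, 0.0298, 0.2301]
tcp_rot: [0.001, 1.0, 0.0, 0.0]
contact_force: [-0.6, -0.5, -0.5]
width: 0.0438
grip_force: 0.0
```

```bash
cat > tab.py <<'E'
from tops import *
import sys
f=grab('wrist');C=cloud(f);print('wrist');rel(.538,.03,.1,90);tops(f)
K=np.array([.538,.0305])
def ana(f,K,name):
    # sample annulus at z=.076: dial ring; dark pixels 33..47mm from the axis
    hsv=cv2.cvtColor(f['img'],cv2.COLOR_RGB2HSV);v,u=np.mgrid[:480,:640]
    d=np.stack([u,v,np.ones_like(u)],-1)@np.linalg.inv(f['camera_matrix']).T@f['T'][:3,:3].T;o=f['T'][:3,3]
    W=lambda z:(o+d*((z-o[2])/d[...,2])[...,None])[...,:2]
    w=W(.076)
    r=np.linalg.norm(w-K,axis=-1)
    wh=((r<55)&(r<.055)&(hsv[...,2]>215)&(hsv[...,1]<25)).astype(np.uint8)
    c=max(cv2.findContours(wh,cv2.RETR_EXTERNAL,cv2.CHAIN_APPROX_NONE)[0],key=cv2.contourArea)
    hull=cv2.convexHull(c);P=np.array([w[q[0,1],q[0,0]] for q in hull],np.float32)
    (cx,cy),(a,b),t=cv2.fitEllipse(P);print(name,'dial centre',cx,cy,'axes',a,b)
    w=W(.083);q=w-np.array([cx,cy]);r=np.linalg.norm(q,axis=-1)
    m=((r>.030)&(r<.052)&(hsv[...,2]<140)).astype(np.uint8)
    n,l,st,ce=cv2.connectedComponentsWithStats(m)
    for i in range(1,n):
        if st[i][4]>25:
            p=q[l==i];mu=p.mean(0);print('blob',st[i],'r',np.linalg.norm(mu).round(4),'angle',np.arctan2(mu[1],-mu[0]).round(4),'med z',np.median(cloud(f)[...,2][l==i]))
ana(f,K,'wrist');g=grab('top');ana(g,np.array([.54,.027]),'top')
if len(sys.argv)>1: cv2.imwrite('pics/'+sys.argv[1]+'.png',cv2.cvtColor(f['img'],cv2.COLOR_RGB2BGR))
E
python3 tab.py k1
```

```text
wrist
pos [0.5399 0.0307 0.23  ] tooly 90.01 tilt [-0.0001  0.0004] w 0.0441 F [-0.1  1.   0.1] t 25.85
delta [ 0.0019 -0.0007  0.13  ] wz 0.0002
[ 481  182   38  101 2443] [array([0.5406, 0.1541]), array([0.0147, 0.0696]), np.float64(89.1529)] [0.5388 0.1526 0.108 ]
[ 308  198   19   65 1144] [array([0.5384, 0.0296]), array([0.012 , 0.0436]), np.float64(89.0384)] [0.5373 0.0296 0.1086]
wrist dial centre 0.5391103029251099 0.029918653890490532 axes 0.09389470517635345 0.09397298842668533
blob [318 157   2  17  33] r 0.0425 angle 0.0209 med z 0.0766070432339469
blob [360 199  21  14 205] r 0.0403 angle 1.2343 med z 0.08366365606880671
top dial centre 0.5409098863601685 0.027225486934185028 axes 0.09211017191410065 0.09467383474111557
blob [223 193  47  46 445] r 0.03 angle 3.0088 med z 0.3310897919739332
```

View pics/k1.png

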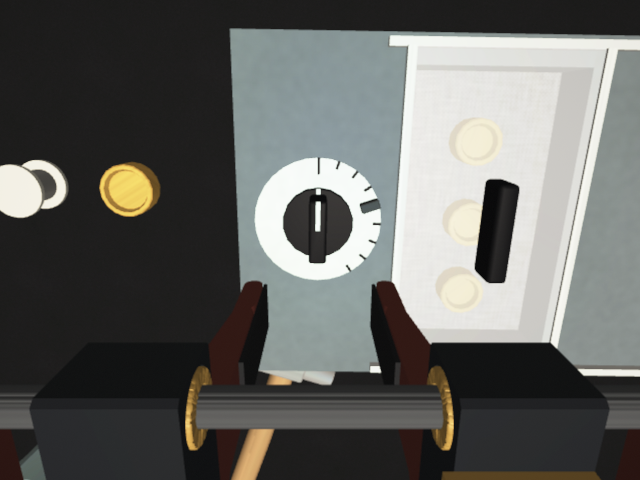

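The dial is at (318,219), with the pointer at OFF and the tab at (370,206). The blanks are visible under the shut cover. The world angle of the tab is 1.234 minus the machine yaw of about 0.018, so about 1.217. Next I'll grip the knob.

jog_arm:
  targets:
    - {"dx":0.001,"dy":-0.0005,"dz":0.03,"wx":0,"wy":0,"wz":0.017}
    - {"dx":0,"dy":0,"dz":0.03,"wx":0,"wy":0,"wz":0}
    - {"dx":0,"dy":0,"dz":0.03,"wx":0,"wy":0,"wz":0}
    - {"dx":0,"dy":0,"dz":0,"wx":0,"wy":0,"wz":0}
    - {"dx":0,"dy":0,"dz":0.02,"wx":0,"wy":0,"wz":0}
    - {"dx":0,"dy":0,"dz":0.017,"wx":0,"wy":0,"wz":0}
    - {"dx":0,"dy":0,"dz":0,"wx":0,"wy":0,"wz":0}
    - {"dx":0,"dy":0,"dz":0,"wx":0,"wy":0,"wz":0}
  hand: -0.4

```text
time_s: 26.7
tool_pos: [0.5393, 0.0305, 0.1047]
tcp_rot: [0.008, 1.0, 0.0, 0.001]
contact_force: [0.2, 0.6, -0.2]
width: 0.0265
grip_force: 0.0
```

jog_arm:
  targets:
    - {"dx":0,"dy":0,"dz":0,"wx":0,"wy":0,"wz":0}
    - {"dx":0,"dy":0,"dz":0,"wx":0,"wy":0,"wz":0}
    - {"dx":0,"dy":0,"dz":0,"wx":0,"wy":0,"wz":0}
    - {"dx":0,"dy":0,"dz":0,"wx":0,"wy":0,"wz":0}
  hand: -1
  force: 25

```text
time_s: 27.1
tool_pos: [0.5396, 0.0289, 0.1049]
tcp_rot: [0.009, 1.0, -0.001, 0.001]
contact_force: [-1.4, -4.4, 5.8]
width: 0.0123
grip_force: 25.0
```

```bash
python3 - <<'E'
from h import *
rel(.538,.03,.1,89)
s=robot.read_state();print(s['contact_force'],s['ft_torque'],s['grip_force'])
E
```

```text
pos [0.5396 0.0289 0.1049] tooly 89.02 tilt [ 0.0027 -0.0018] w 0.0123 F [-1.4 -4.4  5.8] t 27.1
delta [0.0017 0.0011 0.0049] wz 0.0003
[-1.44036482 -4.36917955  5.78345825] [-0.88554192  0.13356795  0.05254669] 24.997819662094116
```

Pull out 14 mm.

jog_arm:
  targets:
    - {"dx":0,"dy":0,"dz":-0.006,"wx":0,"wy":0,"wz":0}
    - {"dx":0,"dy":0,"dz":-0.006,"wx":0,"wy":0,"wz":0}
    - {"dx":0,"dy":0,"dz":-0.003,"wx":0,"wy":0,"wz":0}
    - {"dx":0,"dy":0,"dz":0,"wx":0,"wy":0,"wz":0}
    - {"dx":0,"dy":0,"dz":0,"wx":0,"wy":0,"wz":0}

```text
time_s: 27.6
tool_pos: [0.5396, 0.0289, 0.1188]
tcp_rot: [0.009, 1.0, -0.001, 0.001]
contact_force: [2.9, -5.3, 1.3]
width: 0.0118
grip_force: 25.0
```

jog_arm:
  targets:
    - {"dx":0,"dy":0,"dz":0,"wx":0,"wy":0,"wz":0.12}
    - {"dx":0,"dy":0,"dz":0,"wx":0,"wy":0,"wz":0.12}
    - {"dx":0,"dy":0,"dz":0,"wx":0,"wy":0,"wz":0.12}
    - {"dx":0,"dy":0,"dz":0,"wx":0,"wy":0,"wz":0.12}
    - {"dx":0,"dy":0,"dz":0,"wx":0,"wy":0,"wz":0}

```text
time_s: 28.1
tool_pos: [0.5396, 0.0287, 0.1188]
tcp_rot: [0.248, 0.969, -0.001, 0.001]
contact_force: [1.8, -5.6, 1.7]
width: 0.0118
grip_force: 25.0
```

```bash
python3 - <<'E'
from h import *
rel(.538,.03,.1,89)
s=robot.read_state();print(s['contact_force'],s['ft_torque'],s['grip_force'])
E
```

```text
pos [0.5396 0.0287 0.1188] tooly 61.3 tilt [ 0.002  -0.0021] w 0.0118 F [ 1.8 -5.6  1.7] t 28.1
delta [0.0021 0.0004 0.0188] wz -0.4834
[ 1.83011564 -5.58987111  1.70240088] [-1.02496956 -0.40560029 -0.03283536] 24.995537996292114
```

jog_arm:
  targets:
    - {"dx":0,"dy":0,"dz":0,"wx":0,"wy":0,"wz":0.12}
    - {"dx":0,"dy":0,"dz":0,"wx":0,"wy":0,"wz":0.12}
    - {"dx":0,"dy":0,"dz":0,"wx":0,"wy":0,"wz":0.12}
    - {"dx":0,"dy":0,"dz":0,"wx":0,"wy":0,"wz":0.12}
    - {"dx":0,"dy":0,"dz":0,"wx":0,"wy":0,"wz":0.12}
    - {"dx":0,"dy":0,"dz":0,"wx":0,"wy":0,"wz":0.12}
    - {"dx":0,"dy":0,"dz":0,"wx":0,"wy":0,"wz":0.014}
    - {"dx":0,"dy":0,"dz":0,"wx":0,"wy":0,"wz":0}

```text
time_s: 28.9
tool_pos: [0.5394, 0.0285, 0.1188]
tcp_rot: [0.578, 0.816, -0.001, 0.001]
contact_force: [1.0, -6.4, 0.4]
width: 0.0116
grip_force: 25.0
```

```bash
python3 - <<'E'
from h import *
rel(.538,.03,.1,89)
E
```

```text
pos [0.5394 0.0285 0.1188] tooly 19.41 tilt [ 0.0015 -0.0025] w 0.0116 F [ 1.  -6.4  0.4] t 28.9
delta [ 0.0019 -0.0008  0.0188] wz -1.2147
```

jog_arm:
  targets:
    - {"dx":0,"dy":0,"dz":0,"wx":0,"wy":0,"wz":0}
    - {"dx":0,"dy":0,"dz":0,"wx":0,"wy":0,"wz":0}
    - {"dx":0,"dy":0,"dz":0,"wx":0,"wy":0,"wz":0}
    - {"dx":0,"dy":0,"dz":-0.03,"wx":0,"wy":0,"wz":0}
    - {"dx":0,"dy":0,"dz":-0.04,"wx":0,"wy":0,"wz":0}
    - {"dx":0,"dy":0,"dz":-0.04,"wx":0,"wy":0,"wz":0}
    - {"dx":0,"dy":0,"dz":0,"wx":0,"wy":0,"wz":0}
    - {"dx":0,"dy":0,"dz":0,"wx":0,"wy":0,"wz":0}
  hand: -0.4

```text
time_s: 29.7
tool_pos: [0.5393, 0.0303, 0.2292]
tcp_rot: [0.577, 0.817, 0.001, 0.001]
contact_force: [0.6, -0.3, -0.4]
width: 0.0266
grip_force: 0.0
```

```bash
cat > k.py <<'E'
from tops import *
import sys
f=grab('wrist');C=cloud(f);q=C[...,:2]-np.array([.5392,.0298]);r=np.linalg.norm(q,axis=-1);z=C[...,2]
lo=float(sys.argv[2])
for nm,m in (('bar',(r<.024)&(z>lo)&(z<lo+.03)),('tab',(r>.031)&(r<.05)&(z>.0815)&(z<.088))):
    n,l,st,ce=cv2.connectedComponentsWithStats(m.astype(np.uint8));i=1+st[1:,4].argmax();P=q[l==i]
    c,(a,b),t=cv2.minAreaRect(P.astype(np.float32)*1000)
    mu=P.mean(0);ev,V=np.linalg.eigh(np.cov(P.T));d=V[:,1];d=d if d@[0.3,.95]>0 else -d
    print(nm,st[i],'rect c',np.round(c,1),round(a,1),round(b,1),round(t,2),'pca ang',np.arctan2(d[1],-d[0]).round(4),'pos ang',np.arctan2(c[1],-c[0]).round(4),'z',np.median(z[l==i]).round(4))
rel(.5395,.03,.1,89)
i=f['img'][120:320,200:440];cv2.imwrite('pics/%s.png'%sys.argv[1],cv2.resize(cv2.cvtColor(i,cv2.COLOR_RGB2BGR),None,fx=3,fy=3,interpolation=cv2.INTER_CUBIC)[:600])
E
python3 k.py k2 .115; python3 tab.py
```

```text
bar [ 308  206   19   68 1262] rect c [-0.7  0.6] 11.8 43.8 19.61 pca ang 1.2312 pos ang 0.6982 z 0.1226
tab [314 161  10  21 204] rect c [-13.   38.4] 6.4 14.0 19.61 pca ang 1.2271 pos ang 1.2439 z 0.0839
pos [0.5387 0.0302 0.2274] tooly 19.53 tilt [-0.0008  0.0003] w 0.0263 F [-0.2  0.3 -0.8] t 29.75
delta [-0.0005  0.0008  0.1274] wz -1.2125
wrist
pos [0.5384 0.0301 0.2264] tooly 19.52 tilt [-0.0026  0.0002] w 0.026 F [-0.4 -1.   0. ] t 29.8
delta [-1.000e-04 -1.000e-04  1.264e-01] wz -1.2301
[ 335   14  115   66 3199] [array([0.5409, 0.1549]), array([0.0145, 0.0699]), np.float64(89.1007)] [0.5401 0.1542 0.1087]
wrist dial centre 0.5391772389411926 0.02996789664030075 axes 0.09383393079042435 0.0938885435461998
blob [316 161  10  21 187] r 0.0409 angle 1.2495 med z 0.0838151509218148
blob [258 203  17   7  30] r 0.0411 angle 0.0574 med z 0.07673444810985519
blob [308 265  21  11 155] r 0.0333 angle -1.908 med z 0.12256450684726522
blob [277 280  12   7  27] r 0.0511 angle -1.3518 med z 0.07611329992129007
top dial centre 0.541444718837738 0.020775120705366135 axes 0.07920358330011368 0.08991987258195877
blob [224 193  33  51 595] r 0.0255 angle 1.562 med z 0.3352993871650398
```

View pics/k2.png

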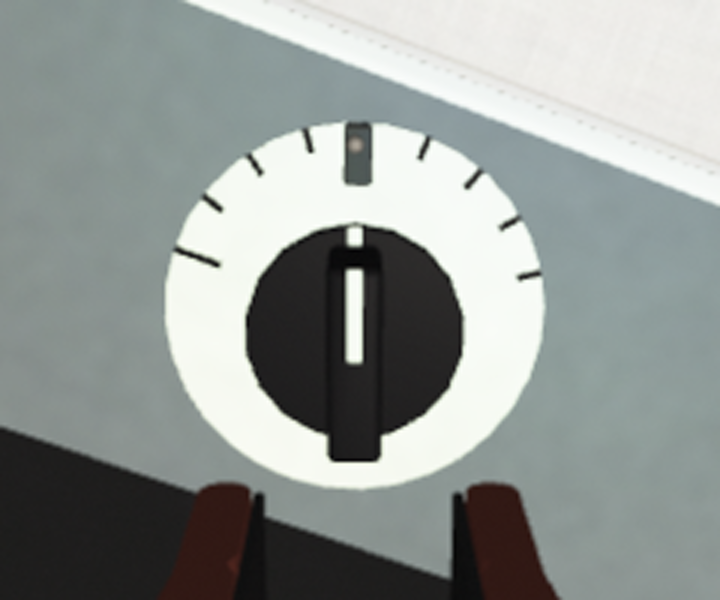

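The pointer at (355,300) and the tab at (357,153) are collinear to within about 0.01 rad. I'll push the knob home with the fingertips closed.

jog_arm:
  targets:
    - {"dx":0,"dy":0,"dz":0,"wx":0,"wy":0,"wz":0}
    - {"dx":0,"dy":0,"dz":0.03,"wx":0,"wy":0,"wz":0}
    - {"dx":0,"dy":0,"dz":0.03,"wx":0,"wy":0,"wz":0}
    - {"dx":0,"dy":0,"dz":0.022,"wx":0,"wy":0,"wz":0}
    - {"dx":0,"dy":0,"dz":0,"wx":0,"wy":0,"wz":0}
    - {"dx":0,"dy":0,"dz":0,"wx":0,"wy":0,"wz":0}
  hand: -1

```text
time_s: 30.45
tool_pos: [0.5385, 0.03, 0.1458]
tcp_rot: [0.577, 0.817, -0.0, -0.001]
contact_force: [-0.0, -0.5, 0.3]
width: 0.0004
grip_force: 0.0
```

jog_arm:
  targets:
    - {"dx":0,"dy":0,"dz":0.005,"wx":0,"wy":0,"wz":0}
    - {"dx":0,"dy":0,"dz":0.005,"wx":0,"wy":0,"wz":0}
    - {"dx":0,"dy":0,"dz":0.005,"wx":0,"wy":0,"wz":0}
    - {"dx":0,"dy":0,"dz":0.004,"wx":0,"wy":0,"wz":0}
    - {"dx":0,"dy":0,"dz":0,"wx":0,"wy":0,"wz":0}
    - {"dx":0,"dy":0,"dz":0,"wx":0,"wy":0,"wz":0}

```text
time_s: 31.05
tool_pos: [0.5386, 0.0299, 0.1269]
tcp_rot: [0.577, 0.817, -0.0, -0.0]
contact_force: [0.4, -0.1, 0.6]
width: 0.0008
grip_force: 0.0
```

jog_arm:
  targets:
    - {"dx":0,"dy":0,"dz":0.002,"wx":0,"wy":0,"wz":0}
    - {"dx":0,"dy":0,"dz":0.002,"wx":0,"wy":0,"wz":0}
    - {"dx":0,"dy":0,"dz":0.001,"wx":0,"wy":0,"wz":0}
    - {"dx":0,"dy":0,"dz":0,"wx":0,"wy":0,"wz":0}
    - {"dx":0,"dy":0,"dz":0,"wx":0,"wy":0,"wz":0}

```text
time_s: 31.55
tool_pos: [0.5388, 0.0299, 0.1233]
tcp_rot: [0.577, 0.817, 0.0, 0.0]
contact_force: [-3.2, -1.0, 7.1]
width: 0.0006
grip_force: 3.2
```

jog_arm:
  targets:
    - {"dx":0,"dy":0,"dz":0.002,"wx":0,"wy":0,"wz":0}
    - {"dx":0,"dy":0,"dz":0,"wx":0,"wy":0,"wz":0}
    - {"dx":0,"dy":0,"dz":0,"wx":0,"wy":0,"wz":0}

```text
time_s: 31.85
tool_pos: [0.5389, 0.0299, 0.1231]
tcp_rot: [0.577, 0.817, 0.0, 0.001]
contact_force: [-6.7, 0.3, 13.5]
width: 0.0002
grip_force: 7.0
```

jog_arm:
  targets:
    - {"dx":0,"dy":0,"dz":-0.03,"wx":0,"wy":0,"wz":0}
    - {"dx":0,"dy":0,"dz":-0.04,"wx":0,"wy":0,"wz":0}
    - {"dx":0,"dy":0,"dz":-0.04,"wx":0,"wy":0,"wz":0}
    - {"dx":0,"dy":0,"dz":0,"wx":0,"wy":0,"wz":0}
    - {"dx":0,"dy":0,"dz":0,"wx":0,"wy":0,"wz":0}

```text
time_s: 32.35
tool_pos: [0.5393, 0.0299, 0.2309]
tcp_rot: [0.577, 0.817, 0.001, 0.001]
contact_force: [0.1, -0.3, -0.8]
width: 0.0006
grip_force: 0.0
```

```bash
python3 k.py k3 .100; python3 look.py; python3 - <<'E'
from h import *
f=grab('scene');save(f,'s9')
E
```

```text
bar [ 309  201   18   64 1133] rect c [-0.4  0.7] 11.7 43.7 19.25 pca ang 1.2349 pos ang 1.0151 z 0.1088
tab [314 161  10  20 196] rect c [-13.   38.1] 6.4 13.8 19.69 pca ang 1.2237 pos ang 1.2413 z 0.0838
pos [0.5388 0.0299 0.2291] tooly 19.51 tilt [-0.001 -0.   ] w 0.0 F [ 0.4 -0.1 -0.3] t 32.4
delta [-0.0002  0.0009  0.1291] wz -1.2128
top
[441. 273.] 0.4475 -0.3701 30.0 26.7
[406. 269.] 0.4558 -0.2967 29.3 26.2
[329. 233.] 0.5266 -0.1391 49.4 45.9
[480. 118.] 0.7857 -0.4591 84.2 30.2
wrist
[395. 476.] 0.7141 -0.2198 165.2 44.3
[146. 458.] 0.4563 -0.2868 45.1 34.4
[326. 408.] 0.6145 -0.1655 99.4 24.2
[312. 408.] 0.6001 -0.1707 99.5 25.1
[253. 338.] 0.5226 -0.115 37.8 20.1
[535. 344.] 0.7822 -0.0256 140.5 30.1
pos [0.5383 0.0299 0.2279] tooly 19.51 tilt [-0.0035  0.    ] w 0.0002 F [-0.   0.5  0.5] t 32.5
delta [-0.0155 -0.046   0.028 ] wz -1.2303
```

View pics/k3.png

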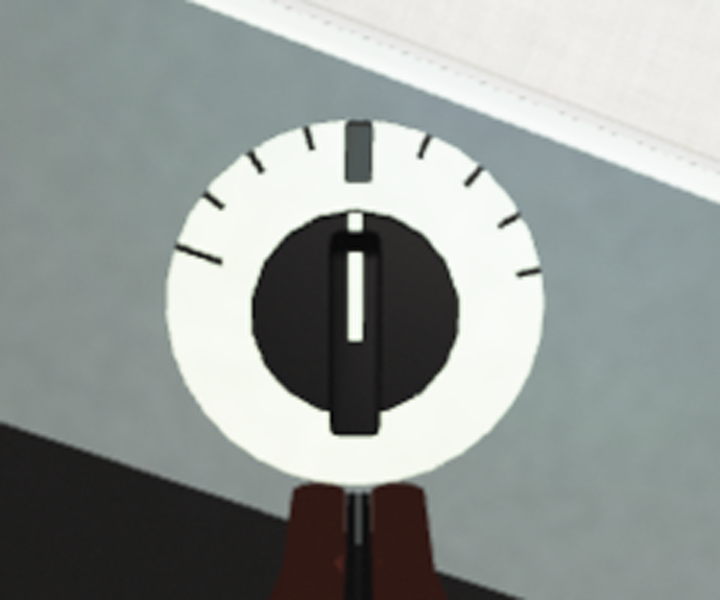

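View pics/s9.png

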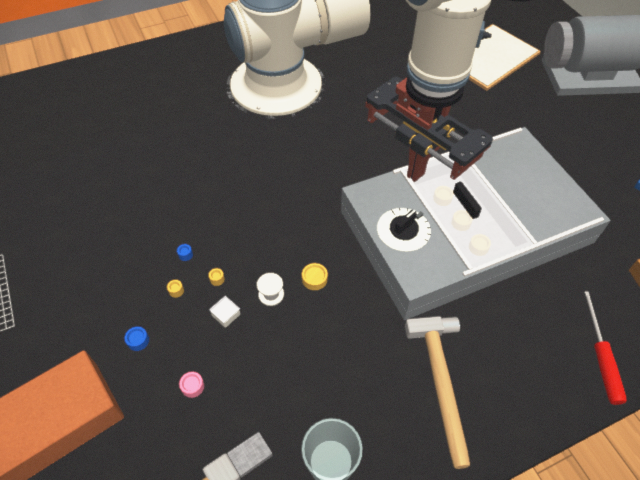

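The pointer (355,280) lines up with the tab (358,152), and the knob top is back at 109 mm, so it is home. The scene view shows the cover shut over three blanks, and the look-alikes, spool and box have not moved.

```bash
python3 -c "
from station import robot
print(robot.job_done())"
```

```text
the job is handed in; nothing more can be done
None
```

I handed the job in at about 33 s: all three 36 mm blanks are in the tub under the shut cover, the timer knob is pushed home with its pointer within about 0.01 rad of the tab, and the tab, spool, box and look-alike blanks are still where they were.

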